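# Close up the glass sample case

## Robot

A 7-joint arm with a two-finger parallel gripper is mounted at the origin on the work surface. World frame = base frame: x ahead of the robot, y to its left, z up, the work surface at z = 0. Lengths are in m, angles in rad, forces in N, time in s.
With the tool pointing down it reaches from about 0.425 to 0.95 m from the base axis. Payload 4.7 kg.
Tool frame: the origin (TCP) lies at the very end of the fingers, on their centre line; the grasp point (between the pads) lies 19 mm behind it; z points along the fingers, x is the direction in which the jaws open and shut, and the axes are right-handed (so a half turn about z gives the same grasp; the last joint's range is limited). The gripper opens to 85 mm and grips with 20 to 120 N. Pads are 22 mm wide; open, the fingers measure 114 mm over their backs; the gripper's body (76 mm by 85 mm) begins 54 mm behind the grasp point. The pads swing forward as they close: fully open they stand 13 mm farther back than shut.
Start: joints at [1.193, 0.469, -0.049, 1.532, 0.024, 1.141, -0.082], TCP at [0.231, -0.634, 0.231] pointing down, gripper open.
Joint ranges: [-2.59, 2.59], [-0.33, 1.99], [-1.39, 1.29], [0.1, 2.45], [-1.04, 4.18], [0.21, 1.99], [-2.66, 2.66]. Speed limits (rad/s): [2.57, 2.57, 3.14, 3.14, 3.14, 3.14, 3.14].

## Interface

Orientations are given as a unit quaternion [w, x, y, z].
In Python, from plant import move_pose, servo_line, move_j, move_gripper, pause, solve_ik, read_state, camera, camera_info, Unreachable, close_job, silhouettes gives the robot as it stands. Calls block until the motion is done:
- move_pose(position, orientation): joint-space move of the TCP to a pose.
- servo_line(position, attitude=None, speed=0.15, threshold=None): straight line of the TCP; attitude=None keeps the orientation; speed is the mean speed in m/s. With threshold (N) it stops when the force on the tool has changed by that much, and returns True; else False.
- move_j(angles): joint-space move.
- move_gripper(opening): finger opening in m; the grip force is fixed at half the most; returns when the fingers have stopped.
- pause(seconds).
- solve_ik(position, orientation): joint angles nearest the present ones, or None.
- read_state(): the state.
- camera(name): name is "scene" or "top" or "wrist"; returns (picture, depth): 480x640x3 uint8, red, green, blue; 480x640 float32, m along the optical axis (not along the pixel's ray), 0 where there is no reading.
- camera_info(name): a dict with "fov_y" (degrees; the focal length in pixels is half the picture's height over the tangent of half this angle, whatever the lens; pixels are square), "cx", "cy" (the principal point, pixels), "T" (4x4, takes a point from camera to world coordinates). Camera axes: x right, y up, looking along -z (the intrinsics and any distortion apply to the point x, -y, -z); pixel columns grow to the right and rows downward; lengths in m; the calibration is good to about 2 mm. A picture is of the moment at which its call begins: read the wrist's pose just before it. camera_info takes no time and is no camera call; for the wrist camera it gives the pose at the moment of the call.
A pose or a line that the arm cannot do raises Unreachable and nothing moves.
- close_job(): hands the job in, once; it reports no verdict.
Trained networks look in the newest picture that a camera, given by its name, has taken for a name from the list of things; names that differ only in an ending like _2 or _b are one class to them, and where a whole thing is asked for, a point or a joint stands for the part that bears it (a point fixed in the world has none). Each returns a list of dicts, best first, with "confidence" (0 to 1); they miss things now and then, are a little off and sometimes report something else, mostly with a low value. They report only what shows in the picture. A call takes as long as a camera call. They do not tell look-alikes from the thing itself.
- silhouettes(camera, label): "pixels" (480x640 bool, what is visible of it) and "extent" ([centre column, centre row, width, height] in pixels, round what is visible of it).
The state is a dict: "time": time; "joint_positions": joint angles; "qvel": joint speeds; "effort": joint torques, N m; "position": TCP position; "ee_rot": TCP orientation; "force": force on the tool from outside, world axes, zero at the start; "ft_torque": the same for the moment, N m; "width": finger opening in m.
Only numpy, scipy, OpenCV 4.12 (cv2) and the standard library are available. Lean on these libraries where they do the work, as an engineer would, in place of code of your own. Each camera call takes 0.05 s, during which the arm holds its last target.

## Task

Close up the sample case on the glassworker's bench: push the upright yellow flap down until it lies flat inside the case over the glass, and only then push the blue lid over from behind until it is fully shut. Do it with the fingertips only: pick nothing up, and leave the glass in the case and everything standing round it where it is.

Things in the scene. Friction and masses are not known exactly. Their poses are not given: they have to be found in the camera images.
- case: Grey metal case, open on top, fixed to the bench: 130 (its x) x 220 (its y) x 70 mm high, walls and floor 5 mm, a 28 mm high wooden divider along its y in the middle. Origin: centre of its underside; z up. Its yaw varies. Both hinges run parallel to its x axis: the lid's at its -y wall, the flap's near its +y wall.
- lid (a joint): Angle (rad) of the blue lid: 0 = fully shut, grows as it opens; 1.57 upright, stop at 2.0. Starts open at 1.62 to 1.95, leaning outward. Flat plate, 134 mm along the hinge, 226 mm hinge to free edge, 6 mm thick, about 0.2 kg. Stiff hinge (friction 0.28 N m): it stays where left and must be pushed all the way down with under 10 N near the free edge. No latch. The upright flap blocks it.
- lid_hinge (a point): Point on the lid's hinge line, midway along it: 114 mm from the case's centre towards its -y, 70 mm above the bench, on the level of the case's rim. The lid's inner face passes through it; its outer face lies 6 mm further out (above it when shut).
- lid_edge (a point): Middle of the lid's free edge, on its outer face: 226 mm from the hinge.
- flap (a joint): Angle (rad) of the yellow flap with dark spots: 0 = flat inside the case, 20 mm below the rim; 1.57 upright, stop at 1.8. Starts at 1.3 to 1.75. Plate 106 mm along the hinge, 150 mm hinge to free edge, 4 mm thick, about 0.08 kg. It folds down towards the lid's hinge. Friction hinge (0.10 N m): it stays where left; 1 to 3 N near the free edge pushes it right down.
- flap_hinge (a point): Point on the flap's hinge line, midway along it, in the middle of the flap's thickness: 80 mm from the case's centre towards its +y (30 mm from the outside of the +y wall), 50 mm above the bench.
- flap_edge (a point): Middle of the flap's free edge, mid-thickness, 150 mm from the hinge.
- dome_amber: Amber glass dome, 44 mm across, 24 mm high, loose on the case's floor, below the folded flap. Origin: centre of its underside. Leave it in place.
- dome_green: Green glass dome, 44 mm across, 24 mm high, loose on the case's floor on the other side of the divider. Origin: centre of its underside. Leave it in place.
- jar: Loose glass jar with white cap, 54 mm across, 75 mm high, standing 115 to 135 mm from the case's centre on its +x side. Origin: centre of its underside. Bystander.
- paddle: Loose dark paddle with wooden handle, 240 x 60 x 22 mm high, lying on the bench to the robot's left. Origin on the bench where the blade (90 mm along its +x) meets the stem (150 mm with handle along its -x). Bystander.
- mug: Loose blue mug, 80 mm across, 90 mm high, to the robot's right. Origin: centre of its underside. Bystander.
- rod_cup: Loose aluminium cup, 76 mm across, 100 mm high, with glass rods standing in it up to 240 mm above the bench, at the right, beyond the mug. Origin: centre of its underside. Bystander.
- vase: Loose amber glass vase, 68 mm across, 100 mm high, at the left, by the small kiln. Origin: centre of its underside. Bystander.
- tongs: Loose steel tongs, 135 x 25 x 8 mm high, lying on the bench between case and mug, on the lid's side. Origin: on the bench near their middle. Bystander.
Mind the look-alikes: they are no part of the job. What is meant by the dome_green is not grey, pink or purple, and is the smaller of those in its own colour.

How it is judged:
By the outcome, as a careful person would: the job done as asked, in the order asked, and still so for the second after the job is handed in, with the robot touching nothing.
It also fails if it takes over 56 s, if anything falls off the work surface, if the arm or the gripper's body presses on something with over 40 N, if the wrist force passes 120 N, or if a joint passes its speed limit or range.

## Working session

There is one attempt and no reset: what is moved stays moved. The work goes in short steps, each a Python script; the robot and the scene stay as the last script left them, time stands still between calls to the robot, and variables do not carry over. Pictures are saved under pics/ and viewed, and the job is handed in when it is done.

```bash
ls; mkdir -p pics
python3 - <<'E'
from plant import *
import cv2,numpy as np
for n in ("scene","top","wrist"):
    p,d=camera(n); cv2.imwrite(f"pics/{n}0.png",p[:,:,::-1]); np.save(f"{n}_d0.npy",d); np.save(f"{n}_p0.npy",p)
    print(n,camera_info(n))
print(read_state())
E
```

```text
pics
scene {'fov_y': 52.27501939216506, 'cx': 314.7799587569802, 'cy': 236.68653133822488, 'T': array([[ 7.90826913e-01, -3.80985961e-01,  4.79001556e-01,
         1.21521726e+00],
       [ 6.12039156e-01,  4.93466826e-01, -6.17979420e-01,
        -8.45614667e-01],
       [-9.29893986e-04,  7.81882465e-01,  6.23425173e-01,
         9.38549985e-01],
       [ 0.00000000e+00,  0.00000000e+00,  0.00000000e+00,
         1.00000000e+00]])}
top {'fov_y': 50.60871266763454, 'cx': 324.9251571168333, 'cy': 238.23022179141407, 'T': array([[-2.02169457e-03,  9.95657380e-01, -9.30714484e-02,
         4.37452252e-01],
       [-9.99964276e-01, -1.24898766e-03,  8.35979864e-03,
         4.14237417e-03],
       [ 8.20725012e-03,  9.30850245e-02,  9.95624336e-01,
         1.25553999e+00],
       [ 0.00000000e+00,  0.00000000e+00,  0.00000000e+00,
         1.00000000e+00]])}
wrist {'fov_y': 63.066866220390224, 'cx': 312.99860882782735, 'cy': 241.85467166688238, 'T': array([[ 0.34148494,  0.90359804,  0.25864769,  0.29587121],
       [-0.93988667,  0.32860459,  0.09290893, -0.61008783],
       [-0.00104049, -0.27482652,  0.96149327,  0.37344839],
       [ 0.        ,  0.        ,  0.        ,  1.        ]])}
{'time': 0.15, 'joint_positions': array([ 1.19307691,  0.46924335, -0.04856346,  1.53336684,  0.02412751,
        1.14099011, -0.0822852 ]), 'qvel': array([-0.00153498, -0.003552  , -0.00026437, -0.00500784, -0.00029135,
        0.00055299,  0.00173647]), 'effort': array([ 4.12633808e-04, -5.10765374e+01, -4.64680034e-02, -2.37980193e+01,
        1.07569626e-02,  5.34653052e-03,  8.89030588e-06]), 'position': array([ 0.23055851, -0.63396081,  0.23053336]), 'ee_rot': array([-3.73834889e-04,  8.19087653e-01, -5.73667946e-01, -6.04521993e-04]), 'force': array([ 0.78338059,  1.14758068, -0.82666886]), 'ft_torque': array([-0.05402248, -0.03436182,  0.00183585]), 'width': 0.08572223488973442}
```

View pics/scene0.png

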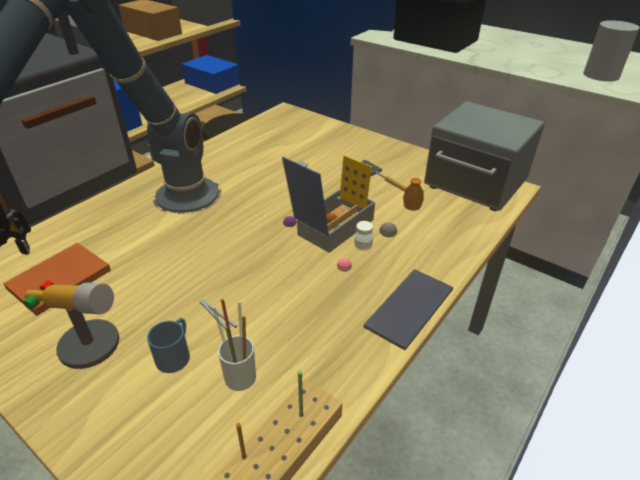

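View pics/top0.png

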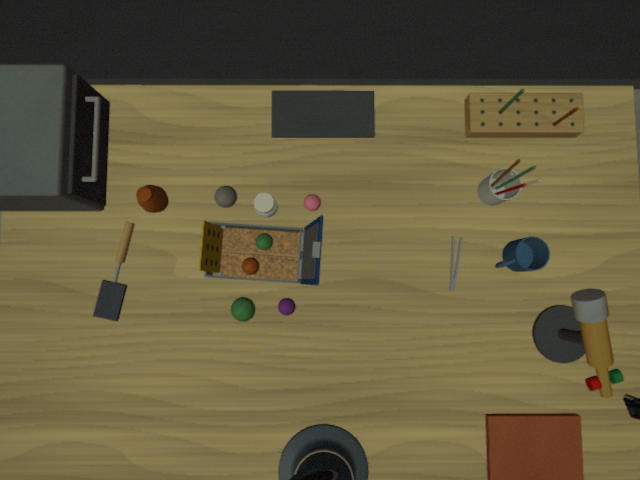

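The top view shows the case at about (262,253). The flap is upright at its left end (212,248) and the lid stands open at its right end (312,252). The green domes are at (264,242), inside the case and small, and at (243,309), outside and bigger. The one inside the case is the one meant. Next I'll measure.

```bash
cat > h.py <<'E'
import numpy as np,cv2
from plant import *
def cloud(n,d,info=None):
    i=info or camera_info(n); f=240/np.tan(np.radians(i['fov_y']/2))
    v,u=np.mgrid[0:480,0:640]
    P=np.stack([(u-i['cx'])/f*d,-(v-i['cy'])/f*d,-d],-1)
    T=i['T']; W=P@T[:3,:3].T+T[:3,3]; W[d<=0]=np.nan
    return W
E
python3 - <<'E'
from h import *
for n in("top","scene"):
    d=np.load(n+"_d0.npy");W=cloud(n,d);p=np.load(n+"_p0.npy")
    if n=="top":
        for uv in [(400,350),(150,400),(400,150),(560,150),(200,350),(50,300)]: print(uv,W[uv[1],uv[0]])
    for l in("flap","lid","case","jar","dome_green","dome_amber"):
        camera(n)
        r=silhouettes(n,l)
        for s in r[:3]:
            m=s["pixels"];m2=cv2.erode(m.astype(np.uint8),np.ones((3,3)))>0
            Q=W[m2&np.isfinite(W[...,0])]
            if len(Q)<5: print(n,l,s["confidence"],s["extent"],m.sum());continue
            c=np.median(Q,0)
            print(n,l,round(s["confidence"],2),np.round(s["extent"]),m.sum(),"med",c.round(4),"lo",np.percentile(Q,2,0).round(3),"hi",np.percentile(Q,98,0).round(3))
            if l in("flap","lid"):
                q=Q.copy()
                for _ in range(5):
                    c=q.mean(0);n_=np.linalg.svd(q-c,full_matrices=False)[2][2];e=abs((Q-c)@n_);q=Q[e<max(0.003,np.median(e)*2)]
                print("   plane n",n_.round(4),"c",c.round(4),len(q),len(Q))
            np.save(f"mask_{n}_{l}.npy",m) if s is r[0] else 0
    cr=p[140:280,270:400] if n=="scene" else p[190:330,180:350]
    cv2.imwrite(f"pics/crop_{n}.png",cv2.resize(cr,None,fx=4.5,fy=4,interpolation=cv2.INTER_CUBIC)[:,:,::-1])
E
```

```text
(400, 350) [ 0.28119524 -0.18859273  0.00143394]
(150, 400) [ 0.16406069  0.41585567 -0.00192276]
(400, 150) [ 0.77886989 -0.19681594 -0.00085762]
(560, 150) [ 0.77809759 -0.60170477  0.00229516]
(200, 350) [ 0.28237508  0.29787058 -0.00097714]
(50, 300) [ 4.03940856e-01  6.66397531e-01 -2.65141186e-04]
top flap 0.87 [211. 245.  29.  50.] 1059 med [0.5218 0.2479 0.1367] lo [0.474 0.24  0.06 ] hi [0.569 0.255 0.199]
   plane n [ 0.0678  0.9946 -0.0784] c [0.5216 0.2477 0.1347] 901 902
top lid 0.57 [311. 254.  29.  73.] 1191 med [0.5041 0.0236 0.2254] lo [0.445 0.005 0.102] hi [0.566 0.046 0.296]
   plane n [-0.0658 -0.9815 -0.1796] c [0.5047 0.0252 0.212 ] 909 1006
top case 0.81 [262. 253. 122.  73.] 6434 med [0.5152 0.1432 0.0103] lo [0.45  0.009 0.001] hi [0.578 0.254 0.293]
top case 0.3 [523. 254.  58.  36.] 1367 med [ 0.5104 -0.4969  0.0434] lo [ 0.475 -0.52   0.001] hi [ 0.545 -0.427  0.091]
top jar 0.71 [264. 208.  22.  24.] 424 med [0.6266 0.135  0.0735] lo [0.608 0.116 0.037] hi [0.648 0.156 0.079]
top dome_green 0.8 [224. 196.  22.  18.] 378 med [0.6559 0.2391 0.0251] lo [0.6
[... 660 characters left out ...]
8 0.003 0.082] hi [0.57  0.043 0.293]
   plane n [-0.0702 -0.9824 -0.1733] c [0.5104 0.0225 0.1919] 1821 1911
scene case 0.57 [330. 204.  89.  98.] 5483 med [0.5208 0.0624 0.103 ] lo [0.452 0.005 0.007] hi [0.585 0.265 0.286]
scene jar 0.67 [364. 234.  15.  28.] 427 med [0.6445 0.1224 0.0511] lo [0.622 0.111 0.014] hi [0.66  0.147 0.078]
scene dome_green 0.6 [388. 230.  14.  16.] 201 med [0.6655 0.2254 0.0206] lo [0.643 0.214 0.005] hi [0.684 0.242 0.031]
scene dome_green 0.52 [345. 265.  18.   8.] 137 med [0.6521 0.0175 0.0168] lo [0.637 0.008 0.007] hi [0.663 0.032 0.025]
scene dome_amber 0.44 [334. 217.  14.  11.] 85 med [0.4916 0.1685 0.0262] lo [0.482 0.158 0.016] hi [0.499 0.181 0.031]
```

View pics/crop_top.png

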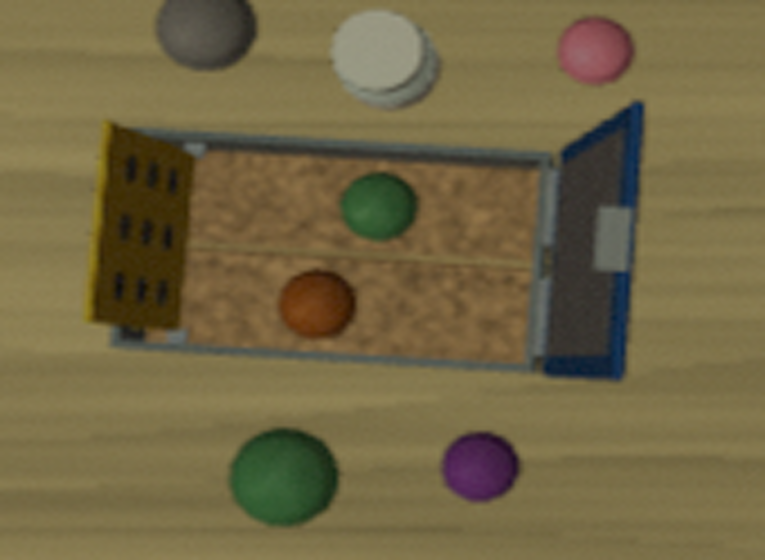

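View pics/crop_scene.png

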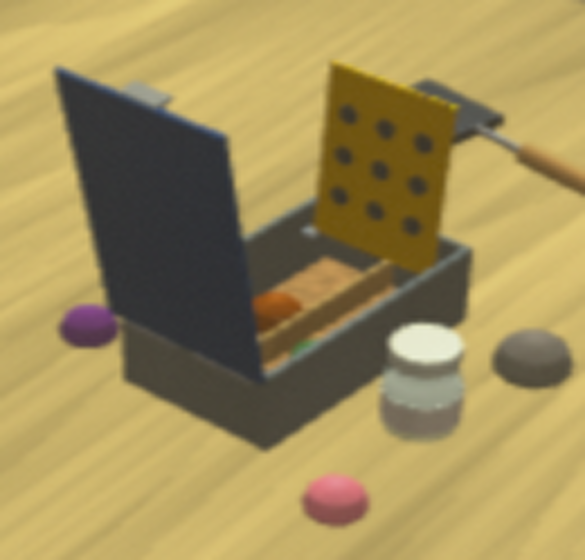

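The two views agree. The case centre is about (0.517, 0.164) with yaw about -0.069, the flap is at about 1.65 rad and the lid at about 1.75 rad. The flap and lid fits give the same centre within 1–2 mm. I'll check the arm path and the IK before moving.

```bash
cat >> h.py <<'E'
from scipy.spatial.transform import Rotation as Ro
PSI=-0.069; C=np.array([0.5168,0.164,0.])
RZ=Ro.from_euler('z',PSI)
def loc(x,y,z): return C+RZ.apply([x,y,z])
def att(tilt=0.): # tilt>0: wrist leans toward case +y ; jaws along case x
    R=np.array([[1,0,0],[0,-1,0],[0,0,-1.]])
    q=(RZ*Ro.from_euler('x',-tilt)*Ro.from_matrix(R)).as_quat()
    return np.roll(q,1)
def tip(hy,hz,sgn,th,r,off,tilt):
    # plate direction in yz: flap sgn=-1, lid sgn=+1 ; outer normal at th
    d=np.array([sgn*np.cos(th),np.sin(th)]); n=np.array([-sgn*np.sin(th),np.cos(th)])
    p=np.array([hy,hz])+r*d+off*n
    # lowest finger support: finger half-width 11mm in tool y; corner contact
    yax=np.array([np.cos(tilt),-np.sin(tilt)]); # tool y axis up to sign
    p=p+abs(yax@n)*0.011*n
    return loc(0,p[0],p[1])
E
python3 - <<'E'
from h import *
d=np.load("top_d0.npy");W=cloud("top",d)
s=W[290:400,530:640]; print("lamp max z",np.nanmax(s[...,2]), W[300:330,575:605].reshape(-1,3).mean(0))
print("x_t,z_t",Ro.from_quat(np.roll(att(.35),-1)).as_matrix().round(2))
for a in (0,.35,-.3):
  for p in [loc(0,.16,.4),loc(0,.12,.18),loc(0,-.02,.06),loc(0,-.25,.4),loc(0,-.17,.25),loc(0,.08,.08)]:
    q=solve_ik(p,att(a)); print(a,p.round(3),None if q is None else np.round(q,2))
for t in (1.65,1.2,.8,.4,0): print(t,tip(.08,.05,-1,t,.12,.002,.35).round(3),tip(-.114,.07,1,t,.2,.006,-.2).round(3))
E
```

```text
lamp max z 0.2920368568680749 [nan nan nan]
x_t,z_t [[ 1.   -0.06 -0.02]
 [-0.07 -0.94 -0.34]
 [ 0.    0.34 -0.94]]
0 [0.528 0.324 0.4  ] [ 0.13  0.51 -1.18  1.38  0.47  1.55 -1.07]
0 [0.525 0.284 0.18 ] [ 0.16  0.61 -1.05  1.74  0.58  1.13 -1.13]
0 [0.515 0.144 0.06 ] [ 0.27  0.61 -0.83  1.98  0.62  0.82 -0.97]
0 [ 0.5   -0.085  0.4  ] [ 0.67  0.13 -0.66  1.64  0.08  1.4  -0.06]
0 [ 0.505 -0.006  0.25 ] [ 0.54  0.24 -0.71  1.87  0.18  1.09 -0.32]
0 [0.522 0.244 0.08 ] [ 0.26  0.79 -1.13  1.87  0.83  1.05 -1.28]
0.35 [0.528 0.324 0.4  ] [-0.14  0.6  -1.05  1.24  0.65  1.89 -1.15]
0.35 [0.525 0.284 0.18 ] [-0.01  0.77 -1.1   1.6   0.8   1.56 -1.34]
0.35 [0.515 0.144 0.06 ] [ 0.08  0.7  -0.83  1.89  0.83  1.18 -1.25]
0.35 [ 0.5   -0.085  0.4  ] [ 0.51  0.15 -0.71  1.67  0.43  1.47 -0.34]
0.35 [ 0.505 -0.006  0.25 ] [ 0.38  0.31 -0.79  1.86  0.56  1.28 -0.7 ]
0.35 [0.522 0.244 0.08 ] [-0.02  0.8  -0.94  1.74  0.84  1.35 -1.35]
-0.3 [0.528 0.324 0.4  ] [ 0.43  0.52 -1.38  1.51  0.35  1.28 -0.99]
-0.3 [0.525 0.284 0.18 ] [ 0.26  0.5  -0.91  1.86  0.21  0.79 -0.76]
-0.3 [0.515 0.144 0.06 ] [ 0.42  0.59 -0.78  2.04  0.22  0.57 -0.5 ]
-0.3 [ 0.5   -0.085  0.4  ] [ 0.86  0.18 -0.69  1.63 -0.19  1.41  0.14]
-0.3 [ 0.505 -0.006  0.25 ] [ 0.68  0.26 -0.68  1.89 -0.16  1.04  0.03]
-0.3 [0.522 0.244 0.08 ] [ 0.31  0.64 -0.91  1.97  0.41  0.62 -0.84]
1.65 [0.524 0.266 0.169] [0.507 0.018 0.268]
1.2 [0.52  0.21  0.166] [0.513 0.108 0.262]
0.8 [0.517 0.165 0.141] [0.518 0.181 0.222]
0.4 [0.515 0.135 0.099] [0.521 0.231 0.155]
0 [0.514 0.124 0.056] [0.523 0.25  0.078]
```

Run:
```python
from h import *
move_gripper(0.0)
s=read_state(); p=s["position"].copy(); p[2]=0.46
servo_line(p,speed=0.25)
q=read_state()["joint_positions"].copy(); q[0]-=0.3; q[2]=0; q[4]=0
move_j(q); s=read_state(); print(s["position"],np.degrees(np.arctan2(s["position"][1],s["position"][0])),s["time"],s["joint_positions"].round(3))
for a in (0,.35):
  for pp in [loc(0,.16,.4),loc(0,.12,.18),loc(0,-.02,.06)]:
    r=solve_ik(pp,att(a)); print(a,None if r is None else np.round(r,2))
```

```text
[ 0.39433721 -0.54766444  0.45760988] -54.24481607740058 3.9583 [ 8.820e-01  3.850e-01  2.000e-03  1.159e+00  1.000e-03  1.602e+00
 -7.200e-02]
0 [ 0.07  0.45 -1.03  1.38  0.39  1.52 -1.01]
0 [ 0.13  0.59 -0.99  1.74  0.54  1.11 -1.1 ]
0 [ 0.23  0.59 -0.76  1.99  0.57  0.79 -0.93]
0.35 [-0.1   0.64 -1.15  1.24  0.7   1.93 -1.19]
0.35 [-0.04  0.73 -1.03  1.61  0.76  1.53 -1.31]
0.35 [ 0.07  0.7  -0.82  1.89  0.82  1.18 -1.24]
```

Run:
```python
from h import *
q=read_state()["joint_positions"].copy(); q[0]=-0.5; q[6]=-0.5
move_j(q); s=read_state(); print(s["position"],s["time"])
print(Ro.from_quat(np.roll(s["ee_rot"],-1)).as_matrix().round(2))
for a in (0,.2,.35):
  for pp in [loc(0,.17,.3),loc(0,.15,.17),loc(0,-.02,.06)]:
    r=solve_ik(pp,att(a)); print(a,None if r is None else np.round(r,2))
```

```text
[0.61241548 0.2835359  0.45766292] 6.975
[[ 1. -0. -0.]
 [-0. -1. -0.]
 [-0.  0. -1.]]
0 [-0.61  0.34 -0.03  1.57  0.01  1.23 -0.71]
0 [-0.58  0.43 -0.03  1.75  0.02  0.96 -0.69]
0 [-0.36  0.46  0.01  2.02 -0.01  0.66 -0.41]
0.2 [-0.7   0.41 -0.    1.49  0.15  1.39 -0.81]
0.2 [-0.68  0.49  0.01  1.67  0.16  1.13 -0.82]
0.2 [-0.5   0.5   0.06  1.97  0.21  0.78 -0.67]
0.35 [-0.76  0.46  0.02  1.43  0.23  1.51 -0.85]
0.35 [-0.75  0.54  0.03  1.61  0.24  1.25 -0.89]
0.35 [-0.57  0.54  0.08  1.93  0.33  0.89 -0.81]
```

Run:
```python
from h import *
T=.35
move_pose(loc(0,.17,.3),att(T))
servo_line(loc(0,.15,.175),speed=.2)
f0=read_state()["force"]
for th in (1.6,1.3,1.0,.75,.5,.25,.08):
    hit=servo_line(tip(.08,.05,-1,th,.118,.001,T),speed=.12,threshold=15)
    s=read_state(); print(th,hit,(s["force"]-f0).round(1),s["position"].round(3),round(s["time"],1))
    if hit: break
p,d=camera("scene"); cv2.imwrite("pics/s1.png",cv2.resize(p[100:300,220:460],None,fx=3,fy=3)[:,:,::-1])
```

```text
1.6 False [-0.7  0.1 -0.7] [0.524 0.259 0.168] 9.2
1.3 False [-0.3 -0.2  0.1] [0.521 0.222 0.166] 9.6
1.0 False [ 0.2  0.1 -1.1] [0.518 0.187 0.153] 10.1
0.75 False [ 0.6 -0.3 -0.4] [0.517 0.162 0.134] 10.5
0.5 False [ 1.  -0.6 -1.2] [0.515 0.142 0.109] 10.9
0.25 False [ 0.5 -0.4 -0.8] [0.515 0.131 0.081] 11.3
0.08 False [-0.7  0.4 -0.3] [0.514 0.127 0.063] 11.6
```

View pics/s1.png

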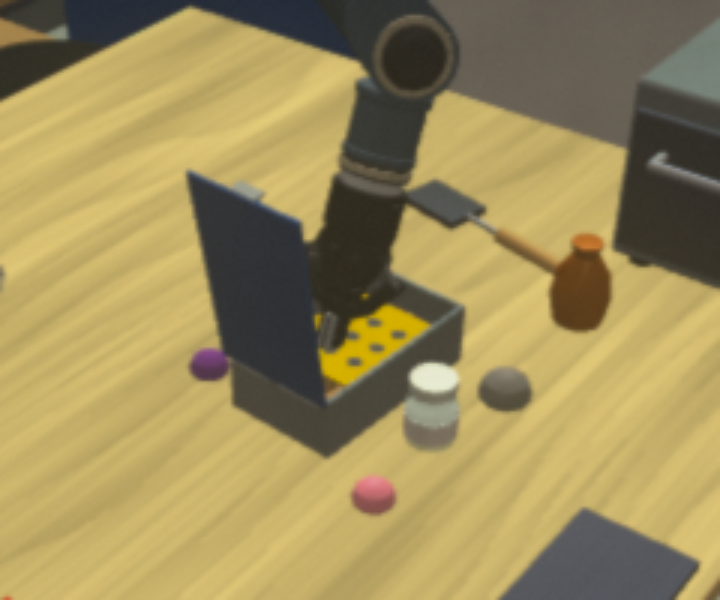

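The flap is nearly down, with the fingertips on it at crop (330,335). Next I'll press it home and check its level.

Run:
```python
from h import *
p=read_state()["position"].copy(); f0=read_state()["force"]
p[2]=0.040
h=servo_line(p,speed=.03,threshold=7); s=read_state(); print(h,s["position"].round(4),(s["force"]-f0).round(1),s["time"])
pause(.2)
p=s["position"].copy()+[0,.02,.12]; servo_line(p,speed=.25)
p[2]=.4;p[1]+=.05; servo_line(p,speed=.35)
for n in ("top","scene"):
    im,d=camera(n); W=cloud(n,d); cv2.imwrite(f"pics/{n}2.png",im[:,:,::-1])
    r=silhouettes(n,"flap")
    for s in r[:1]:
        m=cv2.erode(s["pixels"].astype(np.uint8),np.ones((3,3)))>0; Q=W[m]; Q=Q[np.isfinite(Q[:,0])]
        Q=Q[(Q[:,2]>.03)&(Q[:,2]<.066)]; L=RZ.inv().apply(Q-C)
        A=np.c_[L[:,:2],np.ones(len(L))]; c=np.linalg.lstsq(A,L[:,2],rcond=None)[0]
        print(n,s["confidence"],len(Q),"fit slope x,y,z0",c.round(4),"z at hinge",(c@[0,.08,1]).round(4),"at edge",(c@[0,-.07,1]).round(4))
print(read_state()["position"],read_state()["time"])
```

```text
True [0.5149 0.1269 0.0543] [-0.5  0.1  7.8] 12.1167
top 0.9 2575 fit slope x,y,z0 [-0.0004  0.001   0.0513] z at hinge 0.0514 at edge 0.0513
scene 0.7 552 fit slope x,y,z0 [ 0.0037 -0.004   0.053 ] z at hinge 0.0527 at edge 0.0533
[0.51440837 0.19611283 0.39787555] 13.9667
```

The flap is flat: its top face is at 51–53 mm at both hinge and edge, and it should be at 52. Now the lid, from behind.

Run:
```python
from h import *
T=-.25
servo_line(loc(0,.03,.45),speed=.35)
move_pose(loc(0,-.24,.43),att(T)); print(read_state()["joint_positions"].round(2))
servo_line(loc(0,-.23,.27),speed=.25)
f0=read_state()["force"]
for th in (1.72,1.45,1.2,.95,.7,.45,.25,.08):
    hit=servo_line(tip(-.114,.07,1,th,.2,.005,T),speed=.15,threshold=15)
    s=read_state(); print(th,hit,(s["force"]-f0).round(1),s["position"].round(3),round(s["time"],1))
    if hit: break
p,d=camera("scene"); cv2.imwrite("pics/s3.png",cv2.resize(p[100:300,220:460],None,fx=3,fy=3)[:,:,::-1])
```

```text
[-0.17  0.09  0.42  1.63 -0.28  1.48  0.22]
1.72 False [-0.6 -1.  -0.7] [0.506 0.004 0.266] 16.8
1.45 False [-1.7 -1.1 -0.7] [0.51  0.058 0.27 ] 17.3
1.2 False [-1.  -0.7 -1.2] [0.513 0.109 0.261] 17.8
0.95 False [-0.3 -1.2 -0.8] [0.516 0.156 0.24 ] 18.3
0.7 False [-0.2 -0.4 -0.4] [0.519 0.196 0.206] 18.8
0.45 False [-0.7 -0.8 -0.8] [0.522 0.226 0.164] 19.3
0.25 False [-0.2 -0.9 -0.4] [0.523 0.242 0.125] 19.7
0.08 False [-0.4 -0.8  0.4] [0.523 0.248 0.093] 20.1
```

View pics/s3.png

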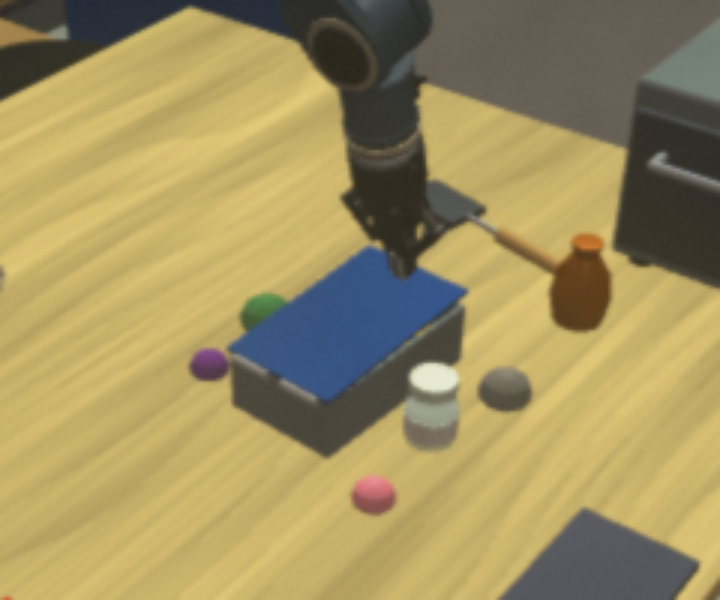

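The lid is nearly shut, with the fingertips on it at crop (403,265). Next I'll press it home, retreat and check.

Run:
```python
from h import *
s=read_state(); p=s["position"].copy(); f0=s["force"]
p[2]=0.062
h=servo_line(p,speed=.03,threshold=8); s=read_state(); print(h,s["position"].round(4),(s["force"]-f0).round(1),s["time"])
pause(.2)
p=s["position"].copy(); p[2]=.45; servo_line(p,speed=.3)
q=read_state()["joint_positions"].copy(); q[0]-=.5; move_j(q)
for n in ("top","scene"):
    im,d=camera(n); W=cloud(n,d); cv2.imwrite(f"pics/{n}4.png",im[:,:,::-1])
    L=RZ.inv().apply((W-C).reshape(-1,3)).reshape(W.shape)
    m=(abs(L[...,0])<.055)&(L[...,1]>-.10)&(L[...,1]<.10)&(L[...,2]>.06)&(L[...,2]<.12)
    Q=L[m];A=np.c_[Q[:,:2],np.ones(len(Q))]; c=np.linalg.lstsq(A,Q[:,2],rcond=None)[0]
    print(n,len(Q),"slopes/z0",c.round(4),"hinge z",(c@[0,-.114,1]).round(4),"edge z",(c@[0,.112,1]).round(4))
print(read_state()["position"],read_state()["force"],read_state()["time"])
a=np.load("top_p0.npy");b=cv2.imread("pics/top4.png")
cv2.imwrite("pics/cmp.png",b)
```

```text
True [0.5232 0.2487 0.0777] [-2.1 -1.5  6.4] 20.7333
top 4049 slopes/z0 [-0.0007 -0.0014  0.0754] hinge z 0.0756 edge z 0.0753
scene 1345 slopes/z0 [-0.0026  0.0005  0.0769] hinge z 0.0768 edge z 0.0769
[0.34148985 0.46708601 0.44813207] [0.23178689 0.4396275  0.04977139] 23.525
```

View pics/top4.png

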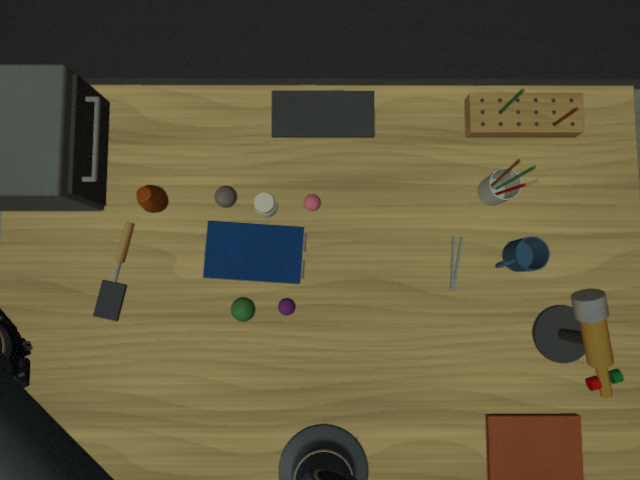

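View pics/scene4.png

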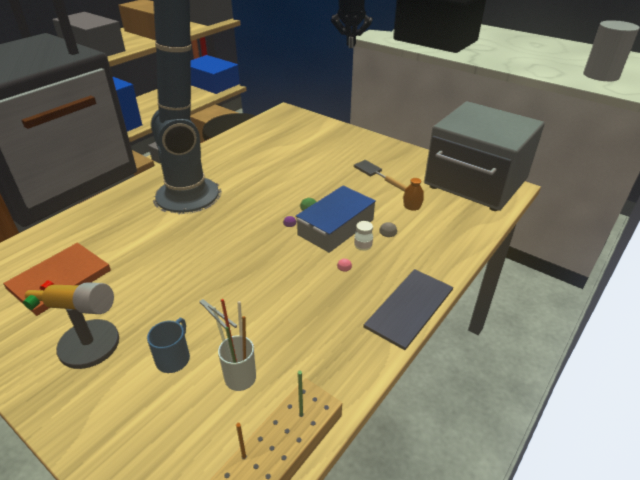

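The lid (253,252 in the top view) is shut and level at 75–77 mm, where 76 is expected. The bystanders are at the same pixels as at the start.

```bash
python3 -c "
from plant import *
print(close_job())"
```

```text
the job is handed in; nothing more can be done
None
```

The case is closed and the job is handed in. Working with the closed fingertips only, I pushed the yellow flap down flat first, then pushed the blue lid over from behind until it was shut.

- **Flap:** before I moved the lid, the flap's top face measured 51–53 mm above the bench at both hinge and edge (52 expected).
- **Lid:** its top face measured 75–77 mm at hinge and edge (76 expected), with almost no slope.
- **Forces and time:** the readings I took stayed under about 8 N. The last one, after the final move, was at 23.5 s of the 56 s allowed, with the arm well clear of everything.
- **Surroundings:** the jar, paddle, mug, rod cup, vase, tongs and the look-alike domes show no movement by eye in the before and after pictures. I did not measure them.
- **Not checked:** the two domes inside the case can't be seen under the shut lid. The fingers stayed above the flap the whole time, so they should not have been touched.
- **Detector mismatch:** the detector's best matches for "dome_green" were the grey, pink and purple look-alikes outside the case. I identified the real one by eye, as the small green dome inside the case.

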